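# Put the saucepan on boost

### The job

Bring the saucepan to the boil on the induction cooker: with a fingertip lightly press the power key, then the key of the ring that the lidded saucepan stands on, then the boost key, letting each key spring back before the next. Press no other key, and leave the pans and the things around the cooker where they stand.

Things in the scene. Friction and masses are not known exactly. Their poses are not given: they have to be found in the camera images.
- cooker: table-top induction cooker, 370 mm deep, 600 mm wide, 62 mm high, standing firmly. Origin: centre of its underside; x points to its back (away from the cook), y to its left as the cook at its front sees it, z up. Its two heating rings, 196 mm across and flush in the black glass, are centred at x = 45 mm, y = +145 mm (left) and y = -145 mm (right). The flat black key panel is the front 75 mm of the top; its six keys stand in a row along y at x = -148 mm.
- saucepan_centre (a point): middle of the steel saucepan with its lid on (180 mm across, 142 mm high with the lid's black knob; its side handle points roughly to the back), loose, about 1.8 kg. It stands on the left or the right ring. The point is 55 mm above its underside, on its axis.
- frying_pan_centre (a point): middle of the open, dark frying pan (240 mm across the rim, 46 mm deep, handle roughly to the back), loose; it stands on the other ring and is to stay there, unheated. The point is 23 mm above its underside.
- power_key_top (a point): a plain grey push key of the cooker's front panel, round, 30 mm across, the leftmost of the row of six (225 mm left of the cooker's middle). This point is the centre of its flat top, which stands 9 mm proud of the panel (71 mm above the marble) and moves with the key.
- power_key (a joint): travel of that key in m: 0 released, 0.007 fully down (2 mm still proud). It needs about 0.8 N to start, 2.8 N at 2 mm and 7.8 N fully down, works from 2 mm (0.002) on, and springs back when let go; beyond 7 mm it meets a hard stop.
- left_ring_key_top (a point): a plain grey push key of the cooker's front panel, 26 mm deep by 34 mm wide, second from the left (150 mm left of the middle), in front of the left ring; it selects the left ring. This point is the centre of its flat top, which stands 9 mm proud of the panel (71 mm above the marble) and moves with the key.
- left_ring_key (a joint): travel of that key in m: 0 released, 0.007 fully down (2 mm still proud). It needs about 0.8 N to start, 2.8 N at 2 mm and 7.8 N fully down, works from 2 mm (0.002) on, and springs back when let go; beyond 7 mm it meets a hard stop.
- minus_key_top (a point): a plain grey push key of the cooker's front panel, 20 mm deep by 34 mm wide with a moulded bar, 36 mm left of the middle; it is not wanted. This point is the centre of its flat top, which stands 9 mm proud of the panel (71 mm above the marble) and moves with the key.
- minus_key (a joint): travel of that key in m: 0 released, 0.007 fully down (2 mm still proud). It needs about 0.8 N to start, 2.8 N at 2 mm and 7.8 N fully down, works from 2 mm (0.002) on, and springs back when let go; beyond 7 mm it meets a hard stop.
- plus_key_top (a point): a plain grey push key of the cooker's front panel, 20 mm deep by 34 mm wide with a moulded cross, 36 mm right of the middle; it is not wanted. This point is the centre of its flat top, which stands 9 mm proud of the panel (71 mm above the marble) and moves with the key.
- plus_key (a joint): travel of that key in m: 0 released, 0.007 fully down (2 mm still proud). It needs about 0.8 N to start, 2.8 N at 2 mm and 7.8 N fully down, works from 2 mm (0.002) on, and springs back when let go; beyond 7 mm it meets a hard stop.
- right_ring_key_top (a point): a plain grey push key of the cooker's front panel, 26 mm deep by 34 mm wide, second from the right (150 mm right of the middle), in front of the right ring; it selects the right ring. This point is the centre of its flat top, which stands 9 mm proud of the panel (71 mm above the marble) and moves with the key.
- right_ring_key (a joint): travel of that key in m: 0 released, 0.007 fully down (2 mm still proud). It needs about 0.8 N to start, 2.8 N at 2 mm and 7.8 N fully down, works from 2 mm (0.002) on, and springs back when let go; beyond 7 mm it meets a hard stop.
- boost_key_top (a point): a plain grey push key of the cooker's front panel, round, 30 mm across, with two moulded chevrons, the rightmost of the row (225 mm right of the middle). This point is the centre of its flat top, which stands 9 mm proud of the panel (71 mm above the marble) and moves with the key.
- boost_key (a joint): travel of that key in m: 0 released, 0.007 fully down (2 mm still proud). It needs about 0.8 N to start, 2.8 N at 2 mm and 7.8 N fully down, works from 2 mm (0.002) on, and springs back when let go; beyond 7 mm it meets a hard stop.
- pepper_mill: dark wooden pepper mill, 56 mm across, 158 mm high, loose on the marble to the left of the cooker; origin at the centre of its underside
- oil_bottle: green glass oil bottle, 64 mm across, 220 mm high, loose on the marble to the right; origin at the centre of its underside

How it is judged:
By the outcome, as a careful person would: the job done as asked, in the order asked, and still so for the second after the job is handed in, with the robot touching nothing.
It also fails if it takes over 45 s, if anything falls off the work surface, if the arm or the gripper's body presses on something with over 40 N, if the wrist force passes 120 N, or if a joint passes its speed limit or range.

### The arm

A 6-joint arm with a two-finger parallel gripper is mounted at the origin on the work surface. World frame = base frame: x ahead of the robot, y to its left, z up, the work surface at z = 0. Lengths are in m, angles in rad, forces in N, time in s.
With the tool pointing down it reaches from about 0.3 to 0.875 m from the base axis. Payload 6.4 kg.
Tool frame: the origin (TCP) lies between the finger pads; the fingertips stand 19 mm ahead of it and the grasp point (between the pads) is the TCP (ctrl.tips_ahead is the z of the fingertips in the tool frame, in m); z points along the fingers, y is the line along which they close (so a half turn about z gives the same grasp; the last joint's range is limited). The gripper opens to 85 mm and grips with 20 to 120 N. Pads are 22 mm wide; open, the fingers measure 114 mm over their backs; the gripper's body (76 mm by 85 mm) begins 54 mm behind the grasp point. The pads swing forward as they close: fully open they stand 13 mm farther back than shut.
Start: joints at [0.955, 0.181, 1.607, -0, 1.354, -0.206], TCP at [0.229, 0.527, 0.25] pointing down, gripper open.
Joint ranges: [-2.99, 2.99], [-0.89, 2.07], [0.3, 2.58], [-1.14, 4.28], [0, 2.63], [-3.12, 3.12]. Speed limits (rad/s): [2.57, 2.57, 3.01, 3.14, 3.14, 3.14].

### API

Orientations are given as a unit quaternion [w, x, y, z].
In Python, from bench import readout, vision, ctrl gives the robot as it stands.
- The arm moves only by the tool play_rows, never from a script. Its arguments are lists of equal length, an entry for each row: "xyz": the shift along the tool's x, y, z in mm, a list of three; "rot": the turn, a rotation vector about the tool's x, y, z in rad, a list of three; "grip": the opening, from 0 (shut) to 1 (fully open). In form: {"xyz": [[x, y, z], ...], "rot": [[rx, ry, rz], ...], "grip": [grip, ...]}. A call has exactly 10 rows; each row is the pose to reach, as a shift and turn from the pose commanded when the call began, along the tool's axes at that moment; what a row does not reach only later rows make up. A row lasts 1/8 s, in which the tool goes at most 62.5 mm and 10.7 degrees, less where a joint would pass 70% of its speed; a pose out of reach is approached as far as the arm can. A call with a gripper value outside its range is refused whole. The fingers move at their own pace and stop on an object; the grip force is fixed at half the most. Time passes only in rows, so rows that repeat a pose let the fingers close, or fill a call up. It gives the time, the measured TCP pose, the force, the opening and the grip force at its end, in the units of the state.
- readout.get_obs(): the state, without advancing time (a new reading comes with each control period).
- vision.camera(name): name is "side" or "top" or "wrist"; returns a dict with "color" (384x512x3 uint8, red, green, blue), "depth" (384x512 float32, m along the optical axis (not along the pixel's ray), 0 where there is no reading), "camera_matrix" (3x3 intrinsics, pixels), "k1" (the pictures are not rectified: a ray, as slopes to the right and down, at radius r is drawn at 1 + k1 r^2 times it, then the intrinsics apply), "extrinsics" (4x4, takes a point from camera to world coordinates); the wrist camera has in their place "hand_eye" (4x4, takes a point from camera to tool coordinates, whose origin is the TCP and whose axes are the flange's). Camera axes: x right, y down, z forward; pixel columns grow to the right and rows downward; lengths in m; the calibration is good to about 2 mm. A picture is of the moment at which its call begins: read the wrist's pose just before it.
- ctrl.hand_in(): hands the job in; it is judged then, once.
The state is a dict: "time_s": time; "q": joint angles; "dq": joint speeds; "joint_efforts": joint torques, N m; "eef_pos": TCP position; "eef_rot": TCP orientation; "wrist_force": force on the tool from outside, world axes, zero at the start; "torque": the same for the moment, N m; "opening": opening from 0.0 (shut) to 1.0 (fully open); "grasp_force": force on a finger pad.
Only numpy, scipy, OpenCV 4.12 (cv2) and the standard library are available. Lean on these libraries where they do the work, as an engineer would, in place of code of your own. Each camera call takes 0.05 s, during which the arm holds its last target. There are 200 camera calls.

## Working session

There is one attempt and no reset: what is moved stays moved. The work goes in short steps, Python scripts to look and compute and a tool call to move; the robot and the scene stay as the last step left them, time stands still between calls to the robot, and variables do not carry over. Pictures are saved under pics/ and viewed, at most 10 in all, crops included, and the job is handed in when it is done.

Besides the shell and the picture viewer there is one more tool, called after ">>>" by a JSON object that holds its "api" and its "payload", one argument or row to a line. play_rows: Moves the arm, as the interface text tells. Its arguments: {"type":"object","properties":{"xyz":{"type":"array","items":{"type":"array","items":{"type":"number"}}},"rot":{"type":"array","items":{"type":"array","items":{"type":"number"}}},"grip":{"type":"array","items":{"type":"number"}}},"required":["xyz","rot","grip"]}

```bash
mkdir -p pics
cat > h.py <<'E'
from bench import readout, vision, ctrl
import numpy as np, cv2
def und(c,uv):
    K=c["camera_matrix"];d=np.array([(uv[0]-K[0,2])/K[0,0],(uv[1]-K[1,2])/K[1,1]]);s=d.copy()
    for _ in range(30): s=d/(1+c["k1"]*(s@s))
    return s
def pt(c,E,uv,z=None):
    s=und(c,uv);r=np.array([s[0],s[1],1.])
    if z is None: return (E@np.append(r*c["depth"][int(round(uv[1])),int(round(uv[0]))],1))[:3]
    w=E[:3,:3]@r;o=E[:3,3];return o+w*(z-o[2])/w[2]
E
python3 - <<'E'
from h import *
import pickle
D={}
for n in("top","side"):
    c=vision.camera(n);D[n]=c;cv2.imwrite(f"pics/{n}.png",cv2.resize(c["color"][:,:,::-1],(800,600),interpolation=cv2.INTER_CUBIC))
    print(n,c["extrinsics"].round(3).tolist(),c["k1"],c["camera_matrix"].tolist())
pickle.dump(D,open("D.pkl","wb"))
o=readout.get_obs();print(o["eef_pos"],o["eef_rot"],ctrl.tips_ahead,o["time_s"],o["wrist_force"])
E
```

```text
top [[-0.003, -0.991, 0.132, 0.401], [-1.0, 0.004, 0.008, -0.008], [-0.008, -0.132, -0.991, 1.572], [0.0, 0.0, 0.0, 1.0]] -0.07222179089792045 [[458.5997872302748, 0.0, 251.7905086622308], [0.0, 458.5997872302748, 194.64546526838024], [0.0, 0.0, 1.0]]
side [[0.757, -0.366, 0.541, -0.241], [-0.653, -0.44, 0.616, -0.958], [0.012, -0.82, -0.572, 0.975], [0.0, 0.0, 0.0, 1.0]] 0.007951451262792963 [[483.391556708652, 0.0, 255.8208115399559], [0.0, 483.391556708652, 188.15653455394957], [0.0, 0.0, 1.0]]
[0.2287958  0.5270197  0.24946948] [-3.35480234e-04  2.03476718e-01  9.79079470e-01 -7.09994810e-04] 0.019 0.1 [0.73477231 0.47182835 0.24081354]
```

View pics/top.png

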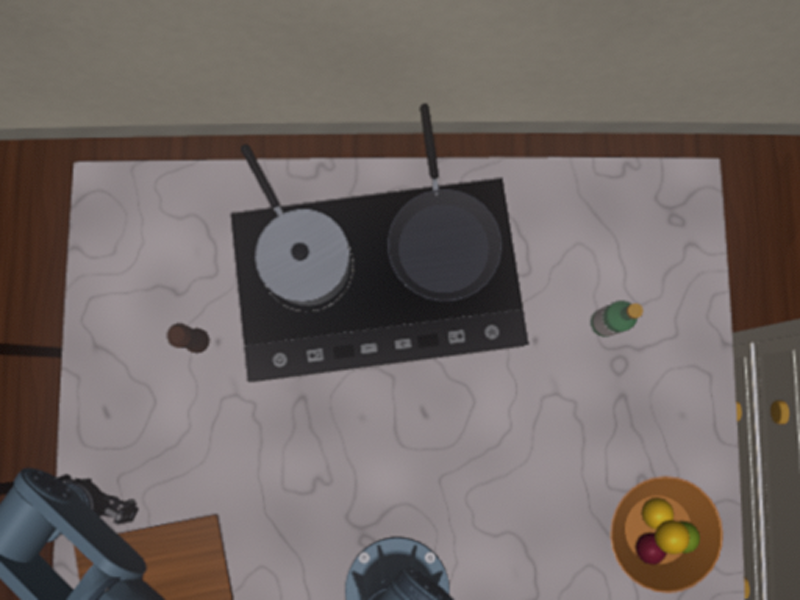

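View pics/side.png

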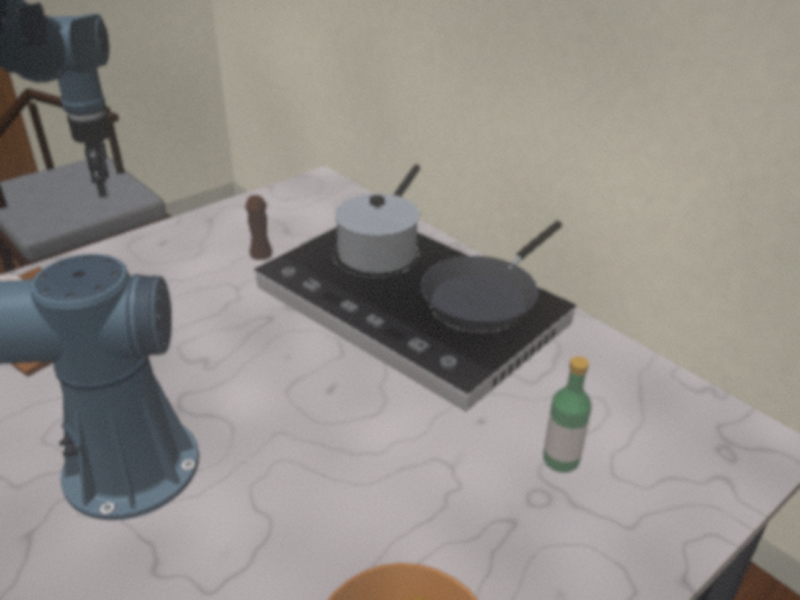

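The saucepan stands on the left ring, behind the second key. In the top view the keys lie at power (280,360), left ring (315,355), minus (369,349), plus (403,344), right ring (457,337) and boost (492,332). In the side view they run from (289,271) to (448,361).

Run:
```python
from h import *
import pickle
D=pickle.load(open("D.pkl","rb"))
T=[(280,360),(315,355),(369,349),(403,344),(457,337),(492,332)];S=[(289,271),(312,285),(349,306),(375,321),(418,345),(448,361)]
Y=np.array([225,150,36,-36,-150,-225])/1000
f=lambda p:((p[0]+.5)/1.5625-.5,(p[1]+.5)/1.5625-.5)
def tri(a,b):
    A=[];B=[]
    for n,p in(("top",a),("side",b)):
        c=D[n];E=c["extrinsics"];s=und(c,f(p));r=E[:3,:3]@[s[0],s[1],1];r/=np.linalg.norm(r);M=np.eye(3)-np.outer(r,r);A.append(M);B.append(M@E[:3,3])
    return np.linalg.solve(A[0]+A[1],B[0]+B[1])
def fit(P):
    # P = o + y*ydir
    A=np.c_[np.ones(6),Y];k=np.linalg.lstsq(A,P,rcond=None)[0];print("fit",k.round(4).tolist(),np.linalg.norm(k[1]),"res",(P-A@k).round(4).tolist());return A@k
P3=np.array([tri(a,b) for a,b in zip(T,S)]);print(P3.round(4));fit(P3)
for n,L in(("top",T),("side",S)):
    P=np.array([pt(D[n],D[n]["extrinsics"],f(p),.071) for p in L])[:,:2];print(n,fit(P).round(4).tolist())
    print([pt(D[n],D[n]["extrinsics"],f(p)).round(3).tolist() for p in L])
```

```text
[[ 0.4865  0.2418  0.0691]
 [ 0.4965  0.1688  0.0658]
 [ 0.5086  0.055   0.0679]
 [ 0.519  -0.0165  0.0657]
 [ 0.533  -0.1301  0.067 ]
 [ 0.5427 -0.2036  0.0691]]
fit [[0.5144, 0.0192, 0.0674], [-0.1243, 0.9919, -0.0007]] 0.9996621206561819 res [[0.0, -0.0006, 0.0018], [0.0008, 0.0008, -0.0015], [-0.0013, 0.0001, 0.0005], [0.0002, -0.0, -0.0018], [-0.0, -0.0006, -0.0006], [0.0003, 0.0003, 0.0015]]
fit [[0.513, 0.02], [-0.1263, 0.9913]] 0.9992886364739466 res [[0.0, -0.0004], [0.0009, 0.0004], [-0.0012, 0.0001], [-0.0001, 0.0001], [-0.0002, -0.0004], [0.0006, 0.0002]]
top [[0.4845, 0.243], [0.494, 0.1687], [0.5084, 0.0557], [0.5175, -0.0157], [0.5319, -0.1287], [0.5414, -0.203]]
[[0.485, 0.243, 0.068], [0.495, 0.169, 0.074], [0.508, 0.056, 0.066], [0.518, -0.016, 0.064], [0.532, -0.129, 0.068], [0.542, -0.202, 0.075]]
fit [[0.5126, 0.0146], [-0.1227, 0.9865]] 0.9940581795246373 res [[0.0016, 0.0014], [-0.0006, -0.0011], [-0.0009, 0.0007], [-0.0012, -0.0018], [-0.0004, -0.001], [0.0015, 0.0018]]
side [[0.485, 0.2366], [0.4942, 0.1626], [0.5082, 0.0501], [0.5171, -0.0209], [0.531, -0.1333], [0.5403, -0.2073]]
[[0.489, 0.242, 0.068], [0.497, 0.167, 0.066], [0.508, 0.052, 0.07], [0.516, -0.022, 0.07], [0.53, -0.135, 0.071], [0.539, -0.208, 0.074]]
```

>>> {"api": "play_rows", "payload": {
  "xyz": [
    [-44,-20,0],
    [-88,-40,0],
    [-131,-60,0],
    [-175,-80,0],
    [-218,-100,0],
    [-262,-120,0],
    [-306,-140,20],
    [-349,-160,50],
    [-349,-160,100],
    [-349,-160,100]
  ],
  "rot": [
    [0,0,0],
    [0,0,0],
    [0,0,0],
    [0,0,0],
    [0,0,0],
    [0,0,0],
    [0,0,0],
    [0,0,0],
    [0,0,0],
    [0,0,0]
  ],
  "grip": [0,0,0,0,0,0,0,0,0,0]
}}

```text
time_s: 1.35
eef_pos: [0.4822, 0.2402, 0.1461]
eef_rot: [-0.004, 0.204, 0.979, -0.002]
wrist_force: [-0.1, 0.2, 0.1]
opening: -0.002
grasp_force: 0.0
```

Run:
```python
from h import *
from scipy.spatial.transform import Rotation as R
o=readout.get_obs();c=vision.camera("wrist")
q=o["eef_rot"];E=np.eye(4);E[:3,:3]=R.from_quat([q[1],q[2],q[3],q[0]]).as_matrix();E[:3,3]=o["eef_pos"]
E=E@c["hand_eye"];np.save("E.npy",E);import pickle;pickle.dump(c,open("w.pkl","wb"))
cv2.imwrite("pics/w1.png",cv2.resize(c["color"][:,:,::-1],(800,600),interpolation=cv2.INTER_CUBIC))
print(o["time_s"],o["eef_pos"],q,o["opening"],o["wrist_force"]);print(c["hand_eye"].round(3))
Ei=np.linalg.inv(E);K=c["camera_matrix"]
for P in([.4855,.241,.071],[.495,.1675,.071]):
    p=Ei@[*P,1];s=p[:2]/p[2];s=s*(1+c["k1"]*(s@s));print((np.array([K[0,0]*s[0]+K[0,2],K[1,1]*s[1]+K[1,2]])+.5)*1.5625-.5)
```

```text
1.35 [0.48220034 0.24019799 0.14609976] [-0.00447723  0.20408739  0.97894019 -0.0020966 ] -0.0017780900878449832 [-0.06446908  0.17519704  0.09940885]
[[ 0.001 -0.957 -0.292  0.074]
 [ 1.     0.001  0.001 -0.001]
 [-0.    -0.292  0.957 -0.124]
 [ 0.     0.     0.     1.   ]]
[403.98085552 337.00571279]
[272.42020675 409.83724219]
```

View pics/w1.png

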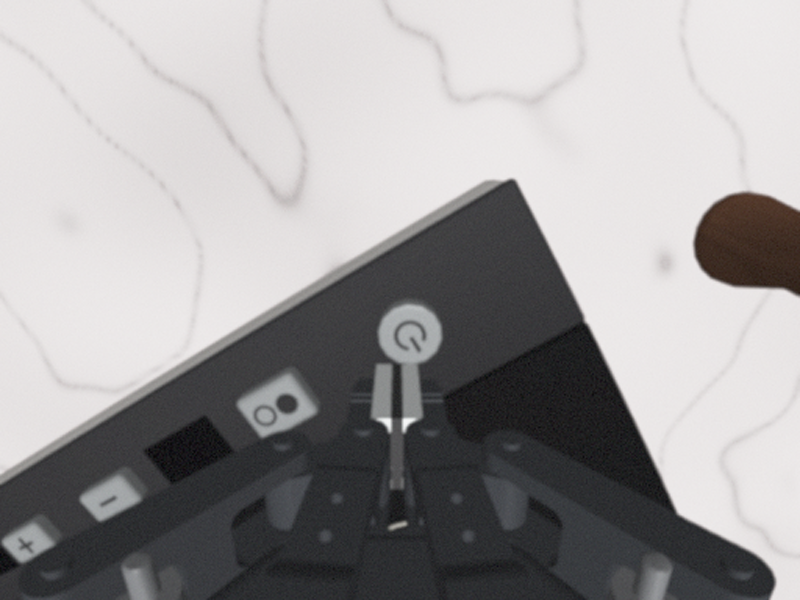

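The wrist view puts the power key at (410,334) and the left ring key at (277,406). That agrees with my estimates to about 3 mm. I'll settle just above the power key.

>>> {"api": "play_rows", "payload": {
  "xyz": [
    [-1,3,15],
    [-1,3,35],
    [-1,3,45],
    [-1,3,45],
    [-1,3,45],
    [-1,3,45],
    [-1,3,45],
    [-1,3,45],
    [-1,3,45],
    [-1,3,45]
  ],
  "rot": [
    [0,0,0],
    [0,0,0],
    [0,0,0],
    [0,0,0],
    [0,0,0],
    [0,0,0],
    [0,0,0],
    [0,0,0],
    [0,0,0],
    [0,0,0]
  ],
  "grip": [0,0,0,0,0,0,0,0,0,0]
}}

```text
time_s: 2.65
eef_pos: [0.4875, 0.2439, 0.1053]
eef_rot: [-0.0, 0.203, 0.979, -0.0]
wrist_force: [0.1, -0.8, -0.4]
opening: 0.001
grasp_force: 0.0
```

>>> {"api": "play_rows", "payload": {
  "xyz": [
    [2,-2,6],
    [2,-2,12],
    [2,-2,14],
    [2,-2,16],
    [2,-2,18],
    [2,-2,19],
    [2,-2,19],
    [2,-2,19],
    [2,-2,19],
    [2,-2,19]
  ],
  "rot": [
    [0,0,0],
    [0,0,0],
    [0,0,0],
    [0,0,0],
    [0,0,0],
    [0,0,0],
    [0,0,0],
    [0,0,0],
    [0,0,0],
    [0,0,0]
  ],
  "grip": [0,0,0,0,0,0,0,0,0,0]
}}

```text
time_s: 3.9
eef_pos: [0.4849, 0.2429, 0.0863]
eef_rot: [-0.0, 0.203, 0.979, -0.0]
wrist_force: [-3.3, -0.9, 3.9]
opening: -0.002
grasp_force: 2.2
```

>>> {"api": "play_rows", "payload": {
  "xyz": [
    [0,0,1],
    [0,0,1],
    [0,0,-5],
    [0,0,-20],
    [0,0,-28],
    [-12,-20,-28],
    [-25,-42,-28],
    [-38,-64,-28],
    [-38,-64,-28],
    [-38,-64,-28]
  ],
  "rot": [
    [0,0,0],
    [0,0,0],
    [0,0,0],
    [0,0,0],
    [0,0,0],
    [0,0,0],
    [0,0,0],
    [0,0,0],
    [0,0,0],
    [0,0,0]
  ],
  "grip": [0,0,0,0,0,0,0,0,0,0]
}}

```text
time_s: 5.15
eef_pos: [0.4944, 0.1695, 0.1147]
eef_rot: [0.0, 0.204, 0.979, 0.0]
wrist_force: [-0.6, 0.3, -0.5]
opening: -0.001
grasp_force: 0.0
```

>>> {"api": "play_rows", "payload": {
  "xyz": [
    [0,0,0],
    [0,0,5],
    [0,0,9],
    [0,0,9],
    [0,0,9],
    [0,0,9],
    [0,0,9],
    [0,0,9],
    [0,0,9],
    [0,0,9]
  ],
  "rot": [
    [0,0,0],
    [0,0,0],
    [0,0,0],
    [0,0,0],
    [0,0,0],
    [0,0,0],
    [0,0,0],
    [0,0,0],
    [0,0,0],
    [0,0,0]
  ],
  "grip": [0,0,0,0,0,0,0,0,0,0]
}}

```text
time_s: 6.4
eef_pos: [0.4943, 0.1691, 0.1053]
eef_rot: [0.0, 0.203, 0.979, 0.0]
wrist_force: [0.1, 0.2, -0.1]
opening: -0.003
grasp_force: 0.0
```

>>> {"api": "play_rows", "payload": {
  "xyz": [
    [0,0,6],
    [0,0,12],
    [0,0,14],
    [0,0,16],
    [0,0,18],
    [0,0,19],
    [0,0,20],
    [0,0,20],
    [0,0,20],
    [0,0,20]
  ],
  "rot": [
    [0,0,0],
    [0,0,0],
    [0,0,0],
    [0,0,0],
    [0,0,0],
    [0,0,0],
    [0,0,0],
    [0,0,0],
    [0,0,0],
    [0,0,0]
  ],
  "grip": [0,0,0,0,0,0,0,0,0,0]
}}

```text
time_s: 7.65
eef_pos: [0.4941, 0.1691, 0.0854]
eef_rot: [-0.0, 0.203, 0.979, -0.0]
wrist_force: [-4.1, -0.6, 5.4]
opening: -0.003
grasp_force: 2.6
```

>>> {"api": "play_rows", "payload": {
  "xyz": [
    [0,0,-5],
    [0,0,-25],
    [0,0,-45],
    [-27,-46,-45],
    [-54,-92,-45],
    [-82,-138,-45],
    [-109,-184,-45],
    [-137,-230,-45],
    [-164,-276,-45],
    [-192,-322,-45]
  ],
  "rot": [
    [0,0,0],
    [0,0,0],
    [0,0,0],
    [0,0,0],
    [0,0,0],
    [0,0,0],
    [0,0,0],
    [0,0,0],
    [0,0,0],
    [0,0,0]
  ],
  "grip": [0,0,0,0,0,0,0,0,0,0]
}}

```text
time_s: 8.9
eef_pos: [0.5425, -0.2048, 0.1305]
eef_rot: [0.001, 0.204, 0.979, -0.0]
wrist_force: [0.9, 0.3, 0.0]
opening: -0.003
grasp_force: 0.0
```

>>> {"api": "play_rows", "payload": {
  "xyz": [
    [0,0,0],
    [0,0,0],
    [0,0,0],
    [0,0,0],
    [0,0,0],
    [0,0,0],
    [0,0,0],
    [0,0,0],
    [0,0,0],
    [0,0,0]
  ],
  "rot": [
    [0,0,0],
    [0,0,0],
    [0,0,0],
    [0,0,0],
    [0,0,0],
    [0,0,0],
    [0,0,0],
    [0,0,0],
    [0,0,0],
    [0,0,0]
  ],
  "grip": [0,0,0,0,0,0,0,0,0,0]
}}

```text
time_s: 10.15
eef_pos: [0.5421, -0.2028, 0.1303]
eef_rot: [-0.0, 0.203, 0.979, 0.0]
wrist_force: [1.2, -0.3, -0.0]
opening: -0.004
grasp_force: 0.0
```

Run:
```python
from h import *
from scipy.spatial.transform import Rotation as R
o=readout.get_obs();c=vision.camera("wrist")
q=o["eef_rot"];E=np.eye(4);E[:3,:3]=R.from_quat([q[1],q[2],q[3],q[0]]).as_matrix();E[:3,3]=o["eef_pos"]
E=E@c["hand_eye"]
cv2.imwrite("pics/w2.png",cv2.resize(c["color"][:,:,::-1],(800,600),interpolation=cv2.INTER_CUBIC))
print(o["time_s"],o["eef_pos"],o["wrist_force"])
Ei=np.linalg.inv(E);K=c["camera_matrix"]
for P in([.5415,-.203,.071],[.532,-.129,.071]):
    p=Ei@[*P,1];s=p[:2]/p[2];s=s*(1+c["k1"]*(s@s));print((np.array([K[0,0]*s[0]+K[0,2],K[1,1]*s[1]+K[1,2]])+.5)*1.5625-.5)
```

```text
10.15 [ 0.54207803 -0.20279288  0.13026863] [ 1.19072607 -0.34327855 -0.00304801]
[397.68728718 342.32258337]
[557.19715644 253.60981454]
```

View pics/w2.png

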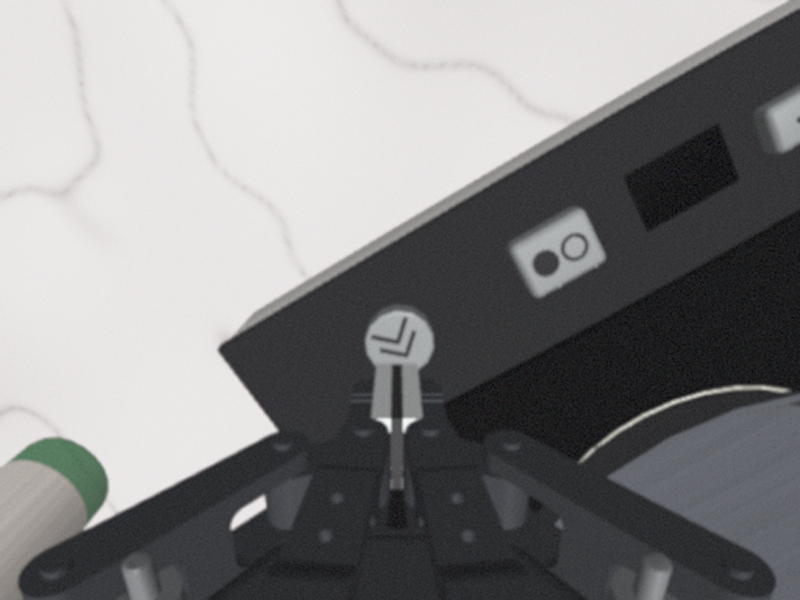

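The boost key is at (400,339), within 2 mm of the prediction, and the bottle is clear of the gripper. Pressing now.

>>> {"api": "play_rows", "payload": {
  "xyz": [
    [0,0,15],
    [0,0,28],
    [0,0,36],
    [0,0,39],
    [0,0,41],
    [0,0,43],
    [0,0,44],
    [0,0,45],
    [0,0,45],
    [0,0,45]
  ],
  "rot": [
    [0,0,0],
    [0,0,0],
    [0,0,0],
    [0,0,0],
    [0,0,0],
    [0,0,0],
    [0,0,0],
    [0,0,0],
    [0,0,0],
    [0,0,0]
  ],
  "grip": [0,0,0,0,0,0,0,0,0,0]
}}

```text
time_s: 11.45
eef_pos: [0.5422, -0.2028, 0.0856]
eef_rot: [0.0, 0.203, 0.979, -0.0]
wrist_force: [-2.0, 1.2, 5.5]
opening: -0.003
grasp_force: 2.5
```

>>> {"api": "play_rows", "payload": {
  "xyz": [
    [0,0,0],
    [0,0,-10],
    [0,0,-30],
    [0,0,-60],
    [0,0,-100],
    [0,0,-100],
    [0,0,-100],
    [0,0,-100],
    [0,0,-100],
    [0,0,-100]
  ],
  "rot": [
    [0,0,0],
    [0,0,0],
    [0,0,0],
    [0,0,0],
    [0,0,0],
    [0,0,0],
    [0,0,0],
    [0,0,0],
    [0,0,0],
    [0,0,0]
  ],
  "grip": [0,0,0,0,0,0,0,0,0,0]
}}

```text
time_s: 12.7
eef_pos: [0.5418, -0.2026, 0.1846]
eef_rot: [-0.001, 0.203, 0.979, 0.0]
wrist_force: [0.4, 0.2, 0.7]
opening: 0.002
grasp_force: 0.0
```

Run:
```python
from h import *
c=vision.camera("side");cv2.imwrite("pics/s2.png",cv2.resize(c["color"][:,:,::-1],(800,600),interpolation=cv2.INTER_CUBIC))
```

```text
(no output)
```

View pics/s2.png

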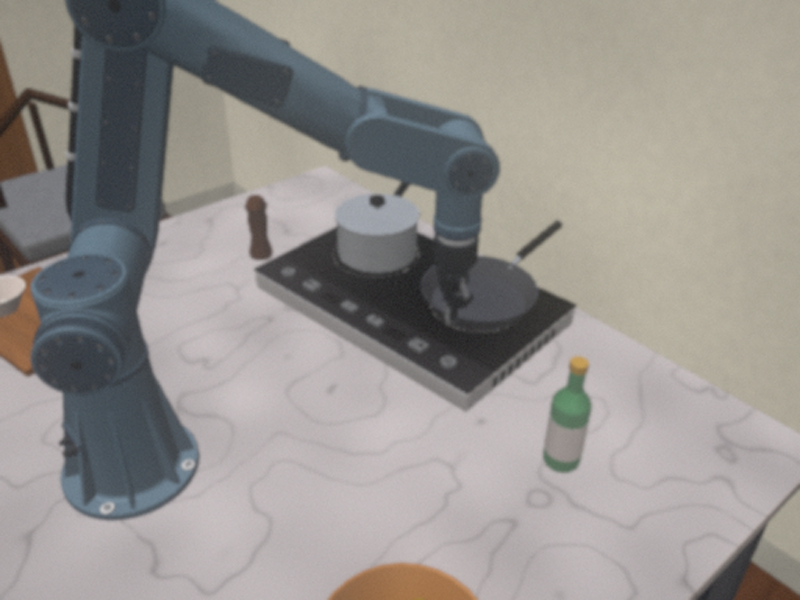

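The saucepan at (377,235), the frying pan at (480,293), the pepper mill and the bottle stand where they did before, and the arm is clear of everything.

```bash
python3 -c "
from bench import ctrl
print(ctrl.hand_in())"
```

```text
the job is handed in; nothing more can be done
None
```

I pressed power, left ring (the saucepan's ring) and boost in that order, releasing each before the next (about 4–5.5 N each); nothing else moved, and the job was handed in at about 13 s with no verdict returned.

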